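Tip the lug nuts from the chute into the bin

ROBOT

A 6-joint arm with a two-finger parallel gripper is mounted at the origin on the work surface. World frame = base frame: x ahead of the robot, y to its left, z up, the work surface at z = 0. Lengths are in mm, angles in rad, forces in N, time in s.
With the tool pointing down it reaches from about 350 to 875 mm from the base axis. Payload 4.2 kg.
Tool frame: the origin (TCP) lies midway between the tips of the shut fingers; the grasp point (between the pads) lies 19 mm behind it (arm.tcp_to_grasp is the distance from the TCP to the grasp point, in mm); z points along the fingers, y is the line along which they close (so a half turn about z gives the same grasp; the last joint's range is limited). The gripper opens to 85 mm and grips with 20 to 120 N. Pads are 22 mm wide; open, the fingers measure 114 mm over their backs; the gripper's body (76 mm by 85 mm) begins 54 mm behind the grasp point. The pads swing forward as they close: fully open they stand 13 mm farther back than shut.
Start: joints at [1.474, 0.385, 0.008, 0, -1.194, -0.259], TCP at [217.68, 585.845, 231.312] pointing down, gripper open.
Joint ranges: [-3.14, 3.14], [-1.21, 2.06], [-1.07, 1.41], [-3.16, 2.05], [-2.99, -0.16], [-3.1, 3.1]. Speed limits (rad/s): [2.79, 2.79, 3.14, 3.14, 3.14, 3.14].

INTERFACE

Orientations are given as a unit quaternion [x, y, z, w].
In Python, from bench import arm, imaging, job, models gives the robot as it stands.
- The arm moves only by the tool arm_command, never from a script. Its argument "rows" is a list of rows, each an object with "grip": the opening, from 0 (shut) to 1 (fully open); "linear": the shift along the tool's x, y, z in mm, a list of three; "rot": the turn, a rotation vector about the tool's x, y, z in rad, a list of three. In form: [{"grip": grip, "linear": [tx, ty, tz], "rot": [rx, ry, rz]}, ...]. A call has 1 to 10 rows; each row is the pose to reach, as a shift and turn from the pose commanded when the call began, along the tool's axes at that moment; what a row does not reach only later rows make up. A row lasts 1/8 s, in which the tool goes at most 62.5 mm and 10.7 degrees, less where a joint would pass 70% of its speed; a pose out of reach is approached as far as the arm can. A call with a gripper value outside its range is refused whole. The fingers move at their own pace and stop on an object; the grip force is fixed at half the most. Time passes only in rows, so rows that repeat a pose let the fingers close. It gives the time, the measured TCP pose, the force, the opening and the grip force at its end, in the units of the state.
- arm.read_state(): the state, without advancing time (a new reading comes with each control period).
- imaging.get_image(name): name is "scene" or "side" or "wrist"; returns a dict with "frame" (420x560x3 uint8, red, green, blue), "fx", "fy", "cx", "cy" (pixels), "k1" (the pictures are not rectified: a ray, as slopes to the right and down, at radius r is drawn at 1 + k1 r^2 times it, then the intrinsics apply), "extrinsics" (4x4, takes a point from world to camera coordinates); the wrist camera has in their place "T_tool_cam" (4x4, takes a point from camera to tool coordinates, whose origin is the TCP and whose axes are the flange's). Camera axes: x right, y down, z forward; pixel columns grow to the right and rows downward; lengths in mm; the calibration is good to about 2 mm. A picture is of the moment at which its call begins: read the wrist's pose just before it. There is no depth.
- job.job_done(): hands the job in; it is judged then, once.
Trained networks look in a picture, given as the dict that the camera call returned (one of the last four; its "shot" number tells which), for a name from the list of things; names that differ only in an ending like _2 or _b are one class to them, and where a whole thing is asked for, a point or a joint stands for the part that bears it (a point fixed in the world has none). Each returns a list of dicts, best first, with "score" (0 to 1); they miss things now and then, are a little off and sometimes report something else, mostly with a low value. They report only what shows in the picture. A call takes as long as a camera call. They do not tell look-alikes from the thing itself.
- models.spot_in(picture, query): "rect" ([left, top, right, bottom] in pixels, round what is visible of it).
- models.tip_of(picture, query): "pixel" ([column, row] in pixels: a listed point, or the origin of a listed thing).
The state is a dict: "clock": time; "joints": joint angles; "joint_vel": joint speeds; "joint_efforts": joint torques, N m; "position": TCP position; "ee_rot": TCP orientation; "contact_force": force on the tool from outside, world axes, zero at the start; "wrist_torque": the same for the moment, N m; "gripper_width": finger opening in mm; "grasp_force": force on a finger pad.
Only numpy, scipy, OpenCV 4.12 (cv2) and the standard library are available. Lean on these libraries where they do the work, as an engineer would, in place of code of your own. Each camera call takes 0.05 s, during which the arm holds its last target. There are 200 camera calls.

TASK

Slide the cover of the nut bin back to open its mouth, pick up the loaded chute by its grip and tip it so that all three lug nuts slide down into the bin, without the gripper touching the nuts. Then lay the empty chute flat and upright in the shallow steel tray, slide the bin's cover fully shut, and leave everything else on the bench where it stands.

Things in the scene. Friction and masses are not known exactly. Their poses are not given: they have to be found in the camera images.
- bin: Fixed dark sheet-steel nut bin (the box with a sliding cover on top), 200 long (its x) x 112 wide (its y) x 134 high, hollow, with a ramp inside. Origin: centre of its underside. Its mouth end is towards the robot (-x of the bin). Two guide rails along its top's long edges (y = +-50 to +-56 of the bin) stand up to 143 above the bench.
- bin_mouth (a point): Centre of the bin's only opening, in the plane of the top plate (134 above the bench): a rectangle 68 along the bin's x by 76 along the bin's y (x -88 to -20, y -38 to +38 from the bin's origin). Axes as the bin's. The cover lies over it when shut.
- cover (a joint): Sliding steel cover of the bin: starts nearly shut; 0 = shut over the mouth, 0.09 m = fully open; it slides along the bin's +x (away from the robot) and stays where it is left; about 1.5 N to slide. From 0.077 the mouth is wholly clear. The cover is 84 along x, 98 along y, 4 thick, its top 139.5 above the bench.
- cover_grip (a point): Centre of the cover's upright grip tab: 10 thick along the bin's x, 44 wide along y, standing 40 above the cover's plate (from 139.5 to about 179.5 above the bench; this point is at 159.5). Moves with the cover. When shut it is above the mouth's centre. Axes as the bin's.
- chute_grip (a point): Centre of the grip of the loaded aluminium chute (0.32 kg empty). The grip is an upright plate across the channel at mid length: 12 thick along the chute's x, 48 wide along y, from 48 to 98 above the chute's underside; this point is 73 above the underside. Axes: x to the spout (the open end), z up.
- chute_spout (a point): Middle of the lower edge of the chute's open end, 105 ahead (+x) of and 73 below the grip's centre. The chute is a straight U channel 210 long, 48 wide (its y); floor and walls 3 thick, walls 39 high from the underside, closed at the other end. Its floor is slippery: nuts begin to slide at roughly 15 to 22 degrees of tilt.
- nut0_mid (a point): Centre of one of three like steel sleeve lug nuts, 60 long (its x), 30 across the flats, 0.11 kg. They start lying end to end along the chute's floor.
- nut1_mid (a point): Centre of one of three like steel sleeve lug nuts, 60 long (its x), 30 across the flats, 0.11 kg. They start lying end to end along the chute's floor.
- nut2_mid (a point): Centre of one of three like steel sleeve lug nuts, 60 long (its x), 30 across the flats, 0.11 kg. They start lying end to end along the chute's floor.
- tray: Fixed shallow steel tray, open at the top, 250 x 106 outside (x, y), walls 5 thick and 16 high, floor 5 thick. Origin: centre of its underside. It takes the chute lengthways, either way round.
- spray_mid (a point): Centre of a tall spray can, 64 across, 225 high, standing close to one side of the bin's mouth (bin's +y or -y side: it varies). It blocks the chute from that side. Leave it.
- tin_mid (a point): Centre of a low tin, 62 across, 60 high, standing on the other side of the bin's mouth. Leave it.
- wrench_grip (a point): Handle of a 190 long wrench lying on the bench behind the bin. Leave it.
- filterbox_mid (a point): Centre of a carton 85 x 85 x 105 high at the back. Leave it.
- jug_mid (a point): Centre of a white jug, 84 across, 160 high, at the back. Leave it.
- socket_mid (a point): Centre of an upright steel wheel socket, 38 across, 75 high. Leave it.
- weights_mid (a point): Centre of a flat carton 120 x 70 x 35 high. Leave it.
Mind the look-alikes: they are no part of the job. Leave any blue or red look-alike of the part that bears nut2_mid alone.

How it is judged:
By the outcome, as a careful person would: the job done as asked, in the order asked, and still so for the second after the job is handed in, with the robot touching nothing.
It also fails if it takes over 72 s, if anything falls off the work surface, if the arm or the gripper's body presses on something with over 40 N, if the wrist force passes 120 N, or if a joint passes its speed limit or range.

## Working session

There is one attempt and no reset: what is moved stays moved. The work goes in short steps, Python scripts to look and compute and a tool call to move; the robot and the scene stay as the last step left them, time stands still between calls to the robot, and variables do not carry over. Pictures are saved under pics/ and viewed, at most 13 in all, crops included, and the job is handed in when it is done.

Besides the shell and the picture viewer there is one more tool, called as name([rows], argument=value, ...), one row to a line, values as JSON. arm_command: Moves the arm, as the interface text tells. Its arguments: {"type":"object","properties":{"rows":{"type":"array"}},"required":["rows"]}

```bash
ls; mkdir -p pics
cat > h.py <<'E'
import numpy as np, cv2
from scipy.spatial.transform import Rotation as R
from bench import arm, imaging, job, models
def ray(im,px,ext=None):
    a,b=(px[0]-im['cx'])/im['fx'],(px[1]-im['cy'])/im['fy']
    rd=np.hypot(a,b); r=rd
    for _ in range(30): r=rd/(1+im['k1']*r*r)
    s=r/rd if rd>0 else 1
    E=im['extrinsics'] if ext is None else ext
    E=np.array(E); Rm,t=E[:3,:3],E[:3,3]
    return -Rm.T@t, Rm.T@np.array([a*s,b*s,1])
def onz(im,px,z,ext=None):
    o,d=ray(im,px,ext); return o+d*(z-o[2])/d[2]
def proj(im,P,ext=None):
    E=np.array(im['extrinsics'] if ext is None else ext); c=E[:3,:3]@np.array(P)+E[:3,3]
    a,b=c[:2]/c[2]; k=1+im['k1']*(a*a+b*b)
    return np.array([im['fx']*a*k+im['cx'],im['fy']*b*k+im['cy']])
def tri(obs):
    A=np.zeros((3,3));v=np.zeros(3)
    for o,d in obs:
        d=d/np.linalg.norm(d);M=np.eye(3)-np.outer(d,d);A+=M;v+=M@o
    return np.linalg.solve(A,v)
def wext(im,st):
    T=np.eye(4);T[:3,:3]=R.from_quat(st['ee_rot']).as_matrix();T[:3,3]=st['position']
    return np.linalg.inv(T@np.array(im['T_tool_cam']))
def save(im,n,box=None,s=1):
    f=cv2.cvtColor(im['frame'],cv2.COLOR_RGB2BGR)
    if box: f=f[box[1]:box[3],box[0]:box[2]]
    cv2.imwrite('pics/'+n,cv2.resize(f,None,fx=s,fy=s,interpolation=cv2.INTER_CUBIC))
E
python3 - <<'E'
from h import *
st=arm.read_state(); print(st)
ims={n:imaging.get_image(n) for n in('scene','side','wrist')}
for n in('scene','side'):
    im=ims[n]; save(im,n+'0.png',None,1.4); print(n,im['fx'],im['k1'],np.round(-im['extrinsics'][:3,:3].T@im['extrinsics'][:3,3]))
print(np.round(ims['wrist']['T_tool_cam'],2))
for q in 'bin bin_mouth cover_grip chute_grip chute_spout nut0_mid tray spray_mid tin_mid socket_mid weights_mid filterbox_mid jug_mid wrench_grip'.split():
  for n in('scene','side'):
    print(q,n,[(np.round(r['pixel']).tolist(),round(r['score'],2)) for r in models.tip_of(ims[n],q)[:4]])
E
```

```text
pics
{'clock': 0.0, 'joints': array([ 1.47362796e+00,  3.85526860e-01,  6.60599715e-03, -4.90753773e-04,
       -1.19400308e+00, -2.58601281e-01]), 'joint_vel': array([ 9.14140241e-04, -1.03046744e-03, -6.62672046e-04,  5.15606241e-04,
        4.12415581e-04,  1.14655563e-05]), 'joint_efforts': array([-8.65307766e-05, -3.92287052e+01,  1.88397503e+01,  4.18621883e+00,
       -4.65875346e-03, -6.78794034e-07]), 'position': array([217.47402784, 585.30874495, 230.23297864]), 'ee_rot': array([ 9.84203565e-01, -1.77037166e-01, -1.41551117e-04,  1.07873436e-03]), 'contact_force': array([ 0.27164588,  0.67044186, -0.55776407]), 'wrist_torque': array([ 0.00848178, -0.04118424, -0.00499119]), 'grasp_force': 0.0, 'gripper_width': 85.36726393709532}
scene 406.321779975882 -0.0530395320062994 [1250. -553.  733.]
side 494.3757176861197 -0.18500111339461328 [212. 880. 910.]
[[   0.     -0.96   -0.27   67.66]
 [   1.      0.      0.     -0.76]
 [  -0.     -0.27    0.96 -142.47]
 [   0.      0.      0.      1.  ]]
bin scene [([275.0, 259.0], 0.62)]
bin side [([288.0, 229.0], 0.58)]
bin_mouth scene [
[... 463 characters left out ...]
), ([265.0, 311.0], 0.47)]
tray scene [([148.0, 285.0], 0.58)]
tray side [([363.0, 172.0], 0.76)]
spray_mid scene [([296.0, 206.0], 0.66)]
spray_mid side [([285.0, 228.0], 0.73)]
tin_mid scene [([228.0, 255.0], 0.73), ([334.0, 192.0], 0.18)]
tin_mid side [([323.0, 200.0], 0.43)]
socket_mid scene [([386.0, 221.0], 0.54)]
socket_mid side [([180.0, 309.0], 0.65)]
weights_mid scene [([175.0, 350.0], 0.83)]
weights_mid side [([294.0, 142.0], 0.86), ([182.0, 309.0], 0.61)]
filterbox_mid scene []
filterbox_mid side [([195.0, 254.0], 0.63)]
jug_mid scene [([248.0, 312.0], 0.93)]
jug_mid side [([260.0, 145.0], 0.61)]
wrench_grip scene [([305.0, 302.0], 0.59)]
wrench_grip side [([235.0, 198.0], 0.89)]
```

View pics/scene0.png

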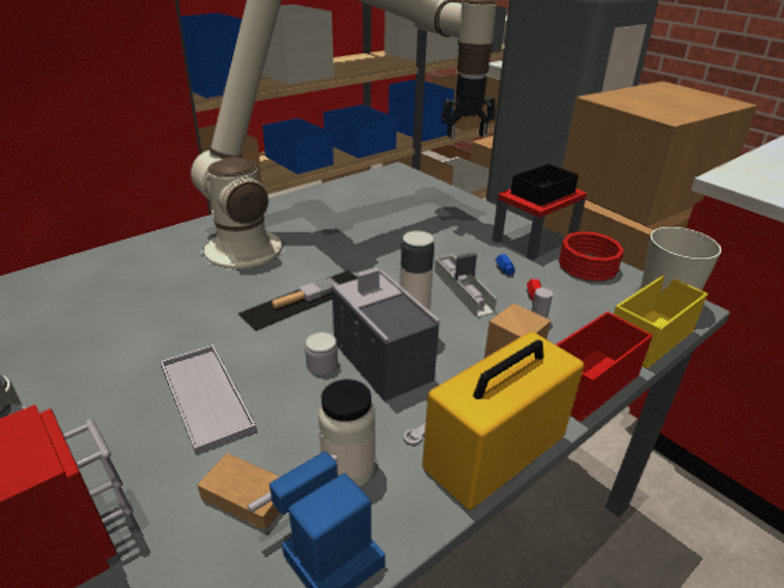

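View pics/side0.png

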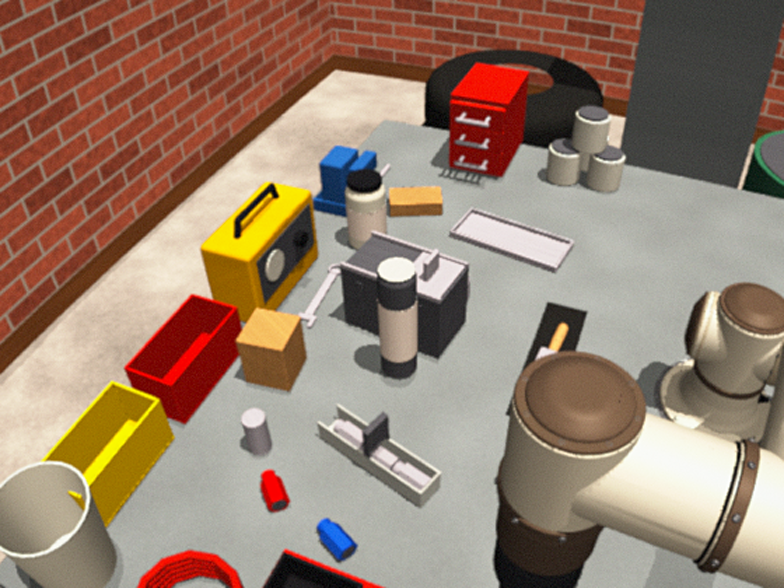

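Scene: chute (at 466,285) has its spout towards larger x. The bin has the spray can on its +y side and the tin on -y. The tray is at (208,398), and the red and blue nut look-alikes lie beside the chute. Now for the poses.

Run:
```python
from h import *
S=imaging.get_image('scene');D=imaging.get_image('side')
P={}
for q,a,b in [('bin_mouth',(266,204),(310,197)),('cover_grip',(264,200),(308,192)),('chute_grip',(333,188),(266,310)),('chute_spout',(342,225),(239,306)),('spray',(296,206),(285,228)),('tin',(228,255),(323,200)),('socket',(386,221),(180,309)),('weights',(175,350),(294,142)),('tray',(148,285),(363,172)),('jug',(248,312),(260,145))]:
    p=tri([ray(S,a),ray(D,b)]); print(q,p.round(1),'res',np.round(proj(S,p)-a,1),np.round(proj(D,p)-b,1))
print('tray',onz(S,(148,285),3),onz(D,(363,172),3))
print('mouth',onz(S,(266,204),134),onz(D,(310,197),134))
save(S,'s1.png',(100,150,420,350),2.5);save(D,'d1.png',(210,130,430,360),2.6)
```

```text
bin_mouth [521.7  19.  142.2] res [-1.4 -0.6] [-1.5  0.7]
cover_grip [524.7  14.6 156. ] res [0. 0.] [ 0. -0.]
chute_grip [502.7 316.1  74.7] res [0.5 0.1] [ 0.8 -0.2]
chute_spout [592.  275.7  -3.9] res [0.8 0.2] [ 1.1 -0.3]
spray [547.8 109.4 111.7] res [-0.5 -0.2] [-0.6  0.2]
tin [ 526.3 -109.8   31.5] res [-0.3 -0.1] [-0.3  0.1]
socket [694.2 357.9  32.5] res [1.1 0.1] [ 1.5 -0.2]
weights [ 709.6 -362.8   23.1] res [1.  0.5] [ 0.6 -0.3]
tray [ 466.7 -316.3   -0.9] res [-0.2 -0.1] [-0.1  0.1]
jug [ 763.9 -217.1   87.9] res [-0.8 -0.3] [-0.5  0.2]
tray [ 471.4064406  -317.34146588    3.        ] [ 465.4041006  -311.77531201    3.        ]
mouth [516.48497527  27.8674666  134.        ] [522.5400717    5.82781301 134.        ]
```

View pics/s1.png

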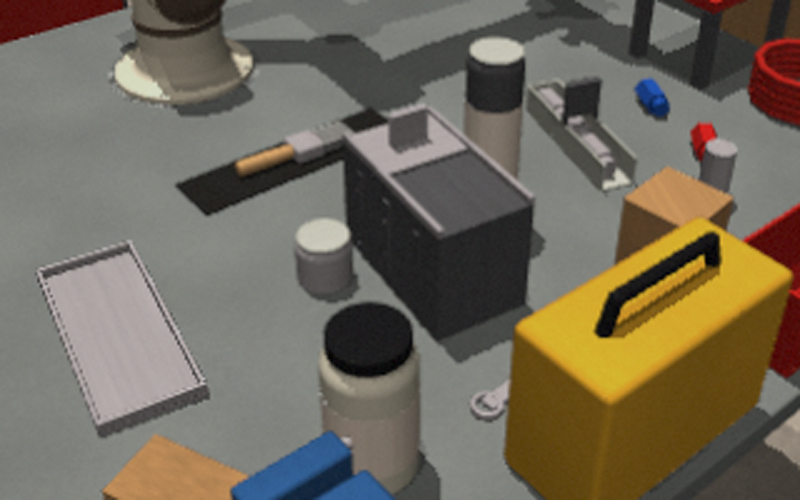

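View pics/d1.png

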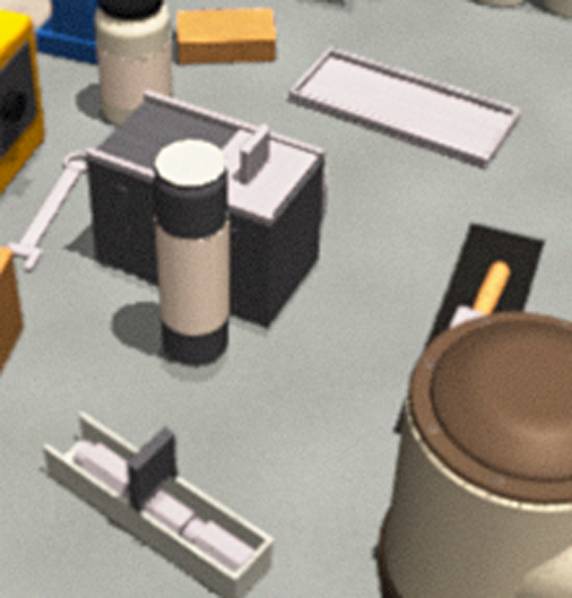

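```bash
cat > fit.py <<'E'
from h import *
from scipy.optimize import least_squares
def fit(S,D,pts,x0):
    def f(v):
        Rz=R.from_euler('z',v[2]).as_matrix(); o=[]
        for c,px,p in pts:
            im=S if c=='s' else D
            u=(100+px[0]/2.5,150+px[1]/2.5) if c=='s' else (210+px[0]/2.6,130+px[1]/2.6)
            o.append(proj(im,Rz@np.array(p,float)+[v[0],v[1],0])-u)
        return np.ravel(o)
    r=least_squares(f,x0,loss='soft_l1',x_scale=[10,10,.1]); print(r.x.round(3),'deg',np.degrees(r.x[2]).round(2)); print(f(r.x).reshape(-1,2).round(1).tolist()); return r.x
E
python3 - <<'E'
from fit import *
S=imaging.get_image('scene');D=imaging.get_image('side')
a,b=100,56
fit(S,D,[('s',(347,138),(-a,-b,143)),('s',(425,107),(-a,b,143)),('s',(531,198),(a,b,143)),('s',(440,232),(a,-b,143)),('s',(440,333),(a,-b,0)),('s',(527,300),(a,b,0)),
('d',(147,95),(a,-b,143)),('d',(325,153),(-a,-b,143)),('d',(272,215),(-a,b,143)),('d',(90,152),(a,b,143)),('d',(265,325),(-a,b,0))],[575,10,0])
a,b=125,53
fit(S,D,[('s',(38,270),(-a,-b,16)),('s',(128,243),(-a,b,16)),('s',(208,382),(a,b,16)),('s',(98,427),(a,-b,16)),('d',(520,108),(-a,-b,16)),('d',(487,160),(-a,b,16)),('d',(290,95),(a,b,16)),('d',(332,50),(a,-b,16))],[467,-315,0])
fit(S,D,[('d',(47,448),(105,24,39)),('d',(82,415),(105,-24,39)),('d',(271,541),(-105,-24,39)),('d',(238,578),(-105,24,39)),('d',(172,430),(0,-24,98)),('d',(130,460),(0,24,98)),('s',(527,83),(-105,-24,39)),('s',(566,86),(0,-24,98)),('s',(600,78),(0,24,98))],[500,316,-.4])
for q,n in [('cover_grip','s'),('cover_grip','d')]:
    pass
# cover tab: from triangulated grip
E
```

```text
[ 5.80492e+02  1.39800e+00 -1.17000e-01] deg -6.72
[[-3.0, -2.0], [1.1, -0.6], [1.6, -1.4], [-0.0, -0.5], [-1.0, 3.4], [-0.6, 1.0], [-0.9, -1.8], [-0.0, -1.8], [0.1, 1.0], [-2.1, -0.1], [1.5, 1.0]]
[ 4.60626e+02 -3.15286e+02 -1.49000e-01] deg -8.57
[[-1.7, -0.5], [0.8, -1.7], [0.1, -0.3], [-0.3, -1.3], [-0.0, 0.1], [0.1, -0.7], [-0.9, -1.5], [-1.6, -1.2]]
[ 4.99730e+02  3.13062e+02 -3.01000e-01] deg -17.23
[[-1.4, -0.8], [-0.1, -1.0], [0.9, -0.4], [-0.8, 0.8], [-0.4, -0.2], [0.5, 2.5], [-0.3, 0.6], [-0.1, -1.4], [-0.5, -0.7]]
```

```bash
cat >> h.py <<'E'
def Rt(yaw,tilt=0):
    "tool rotation: tool y = -(part x at yaw deg), z down, part pitched nose-down by tilt deg"
    c=R.from_euler('z',yaw,degrees=True)*R.from_euler('y',tilt,degrees=True)
    X=c.apply([1,0,0]);Y=c.apply([0,1,0])
    return R.from_matrix(np.column_stack([-Y,-X,-c.apply([0,0,1])]))
def go(p,Rtar,st=None):
    st=st or arm.read_state(); R0=R.from_quat(st['ee_rot'])
    print('t',round(st['clock'],2),'at',st['position'].round(1),'->lin',R0.inv().apply(np.array(p)-st['position']).round(1).tolist(),'rot',(R0.inv()*Rtar).as_rotvec().round(3).tolist())
E
python3 -c "
from h import *
go([525,12,330],Rt(-6.7))"
```

```text
t 1.75 at [217.7 585.8 231.3] ->lin [488.0, 430.9, -98.7] rot [0.0, -0.0, 1.332]
```

arm_command([
  {"grip":1,"linear":[49,43,-40],"rot":[0,0,0.15]},
  {"grip":1,"linear":[98,86,-80],"rot":[0,0,0.3]},
  {"grip":1,"linear":[146,129,-99],"rot":[0,0,0.45]},
  {"grip":1,"linear":[488,431,-99],"rot":[0,0,1.332]},
  {"grip":1,"linear":[488,431,-99],"rot":[0,0,1.332]},
  {"grip":1,"linear":[488,431,-99],"rot":[0,0,1.332]},
  {"grip":1,"linear":[488,431,-99],"rot":[0,0,1.332]},
  {"grip":1,"linear":[488,431,-99],"rot":[0,0,1.332]},
  {"grip":1,"linear":[488,431,-99],"rot":[0,0,1.332]},
  {"grip":1,"linear":[488,431,-99],"rot":[0,0,1.332]},
])

```text
clock: 3.0
position: [502.6, 52.9, 329.7]
ee_rot: [-0.665, 0.747, -0.0, 0.001]
contact_force: [0.4, -0.3, 0.2]
gripper_width: 85.7
grasp_force: 0.0
```

```bash
python3 -c "
from h import *
go([525,12,330],Rt(-6.7))"
```

```text
t 3.0 at [502.6  52.9 329.7] ->lin [38.0, -27.0, -0.3] rot [-0.001, 0.001, 0.0]
```

arm_command([
  {"grip":1,"linear":[38,-27,0],"rot":[0,0,0]},
  {"grip":1,"linear":[38,-27,0],"rot":[0,0,0]},
  {"grip":1,"linear":[38,-27,0],"rot":[0,0,0]},
])

```text
clock: 3.38
position: [524.2, 13.9, 329.1]
ee_rot: [-0.664, 0.747, 0.0, -0.0]
contact_force: [0.8, 0.4, -0.0]
gripper_width: 85.3
grasp_force: 0.0
```

Run:
```python
from h import *
st=arm.read_state();w=imaging.get_image('wrist');E=wext(w,st)
print(st['position'].round(1),E.tolist())
save(w,'w1.png',None,1.4)
for q,z in [('bin_mouth',134),('cover_grip',159.5),('bin',0)]:
    r=models.tip_of(w,q)[:2]; print(q,[(np.round(x['pixel'],1).tolist(),onz(w,x['pixel'],z,E).round(1).tolist(),round(x['score'],2)) for x in r])
```

```text
[524.2  13.9 329.1] [[-0.9931941774524385, 0.11647027874610355, 6.586293476936358e-06, 519.2965509190342], [0.11226810487309885, 0.9573453048555797, 0.2662439480986942, -133.3257654239249], [0.031003201492381526, 0.2644326784642591, -0.9639056800628582, 452.3634626574027], [0.0, 0.0, 0.0, 1.0]]
bin_mouth [([273.2, 178.2], [528.0, 6.6, 134.0], 0.61)]
cover_grip [([274.8, 184.8], [526.4, 8.2, 159.5], 0.89)]
bin [([233.5, 163.1], [582.3, 3.9, 0.0], 0.97)]
```

View pics/w1.png

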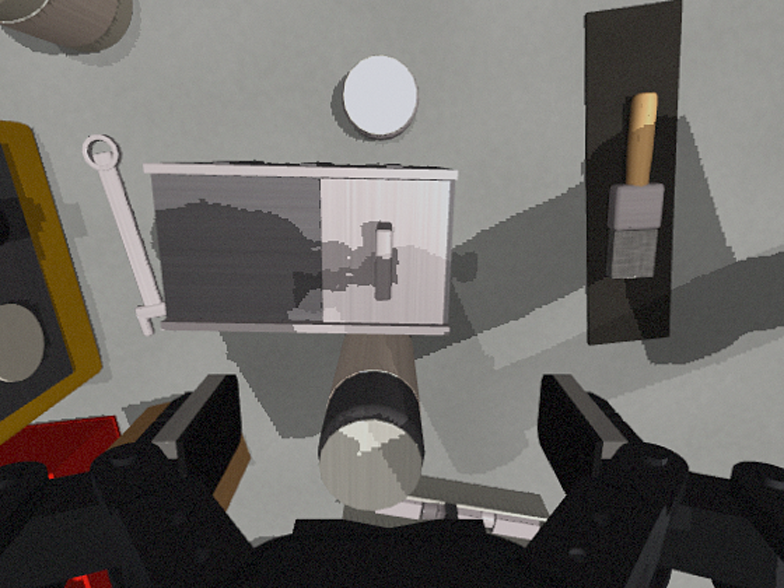

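Wrist view: the bin's rails run (145,165)–(457,171) and (162,330)–(450,333), and the tab is at about (384,262). The spray can is on the +y side and the tin on the -y side.

Run:
```python
from h import *
st=arm.read_state();w=imaging.get_image('wrist');E=wext(w,st)
for n,p,z in [('mm +x',(145,165),143),('mm -x',(457,171),143),('pl +x',(162,330),143),('pl -x',(450,333),143),('cov +x-y',(320,178),139.5),('cov+x+y',(320,324),139.5),('tabtop',(384,222),179.5),('tabbot',(384,300),139.5),('tabl',(376,240),179.5),('tabr',(393,240),179.5),('tin',(380,97),60),('spray',(371,463),225)]:
    print(n,onz(w,np.array(p)/1.4,z,E).round(1))
b=R.from_euler('z',-6.7,degrees=True)
for l in [(-100,-56,143),(100,-56,143),(-100,56,143),(100,56,143)]: print(l,(proj(w,b.apply(l)+[580.5,1.4,0],E)*1.4).round())
```

```text
mm +x [671.2 -64.7 143. ]
mm -x [474.4 -38.7 143. ]
pl +x [686.7  45.1 143. ]
pl -x [487.8  70.2 143. ]
cov +x-y [562.6 -44.4 139.5]
cov+x+y [577.7  54.4 139.5]
tabtop [523.7 -16.2 179.5]
tabbot [531.   42.1 139.5]
tabl [529.6  -6.3 179.5]
tabr [519.6  -5.1 179.5]
tin [518.5 -97.3  60. ]
spray [545.7 112.4 225. ]
(-100, -56, 143) [456. 165.]
(100, -56, 143) [141. 163.]
(-100, 56, 143) [450. 331.]
(100, 56, 143) [163. 330.]
```

```bash
python3 -c "
from h import *
go([527,8,147],Rt(-7.3))"
```

```text
t 3.62 at [524.1  14.9 329.5] ->lin [6.6, -3.6, 182.5] rot [-0.0, 0.0, 0.012]
```

arm_command([
  {"grip":1,"linear":[6.5,-3.5,60],"rot":[0,0,0.012]},
  {"grip":1,"linear":[6.5,-3.5,115],"rot":[0,0,0.012]},
  {"grip":1,"linear":[6.5,-3.5,160],"rot":[0,0,0.012]},
  {"grip":1,"linear":[6.5,-3.5,181],"rot":[0,0,0.012]},
  {"grip":1,"linear":[6.5,-3.5,181],"rot":[0,0,0.012]},
  {"grip":0.1,"linear":[6.5,-3.5,181],"rot":[0,0,0.012]},
  {"grip":0,"linear":[6.5,-3.5,181],"rot":[0,0,0.012]},
  {"grip":0,"linear":[6.5,-3.5,181],"rot":[0,0,0.012]},
  {"grip":0,"linear":[6.5,-3.5,181],"rot":[0,0,0.012]},
  {"grip":0,"linear":[6.5,-3.5,181],"rot":[0,0,0.012]},
])

```text
clock: 4.88
position: [527.3, 7.1, 148.7]
ee_rot: [-0.66, 0.751, -0.0, 0.0]
contact_force: [-1.2, 0.2, 3.0]
gripper_width: 9.5
grasp_force: 59.7
```

arm_command([
  {"grip":0,"linear":[0,-15,0],"rot":[0,0,0]},
  {"grip":0,"linear":[0,-35,0],"rot":[0,0,0]},
  {"grip":0,"linear":[0,-55,0],"rot":[0,0,0]},
  {"grip":0,"linear":[0,-73,0],"rot":[0,0,0]},
  {"grip":0,"linear":[0,-86,0],"rot":[0,0,0]},
  {"grip":0,"linear":[0,-86,0],"rot":[0,0,0]},
  {"grip":0,"linear":[0,-86,0],"rot":[0,0,0]},
])

```text
clock: 5.75
position: [613.3, -4.7, 148.7]
ee_rot: [-0.66, 0.751, -0.001, 0.0]
contact_force: [0.7, -3.8, 4.9]
gripper_width: 9.2
grasp_force: 60.0
```

```bash
python3 -c "
from h import *
s=arm.read_state();go([510,200,330],Rt(-20));print(s['contact_force'].round(1),s['joints'].round(2))"
```

```text
t 5.75 at [613.3  -4.7 148.7] ->lin [-189.6, 128.5, -181.6] rot [-0.002, -0.0, 0.22]
[ 0.7 -3.8  4.9] [ 0.26  0.43 -0.14  0.   -1.   -0.39]
```

```bash
python3 -c "
from h import *
go([502,310,330],Rt(-18))"
```

```text
t 5.75 at [613.3  -4.7 148.7] ->lin [-297.6, 150.6, -181.7] rot [-0.002, -0.0, 0.185]
```

arm_command([
  {"grip":0.6,"linear":[0,0,0],"rot":[0,0,0]},
  {"grip":1,"linear":[0,0,0],"rot":[0,0,0]},
  {"grip":1,"linear":[0,0,-50],"rot":[0,0,0]},
  {"grip":1,"linear":[0,0,-110],"rot":[0,0,0]},
  {"grip":1,"linear":[-20,10,-165],"rot":[0,0,0]},
  {"grip":1,"linear":[-70,35,-182],"rot":[0,0,0.05]},
  {"grip":1,"linear":[-125,63,-182],"rot":[0,0,0.1]},
  {"grip":1,"linear":[-180,91,-182],"rot":[0,0,0.15]},
  {"grip":1,"linear":[-235,119,-182],"rot":[0,0,0.185]},
  {"grip":1,"linear":[-298,151,-182],"rot":[0,0,0.185]},
])

```text
clock: 7.0
position: [502.1, 305.2, 329.8]
ee_rot: [-0.588, 0.809, 0.0, -0.0]
contact_force: [0.6, 0.8, 0.0]
gripper_width: 85.4
grasp_force: 0.0
```

arm_command([
  {"grip":1,"linear":[-6,4,0],"rot":[0,0,0]},
  {"grip":1,"linear":[-6,4,0],"rot":[0,0,0]},
])

```text
clock: 7.25
position: [501.1, 310.7, 329.6]
ee_rot: [-0.589, 0.808, 0.0, -0.001]
contact_force: [0.3, -0.4, -0.5]
gripper_width: 85.5
grasp_force: 0.0
```

Run:
```python
from h import *
st=arm.read_state();w=imaging.get_image('wrist');E=wext(w,st)
print(st['position'].round(1),R.from_quat(st['ee_rot']).as_matrix().round(3).tolist())
save(w,'w2.png',None,1.4)
for q,z in [('chute_grip',73),('chute_spout',0),('nut0_mid',18)]:
    r=models.tip_of(w,q)[:4]; print(q,[(np.round(x['pixel'],1).tolist(),onz(w,x['pixel'],z,E).round(1).tolist(),round(x['score'],2)) for x in r])
S=imaging.get_image('scene')
for q,z in [('cover_grip',159.5),('bin_mouth',134)]:
    r=models.tip_of(S,q)[:2]; print(q,[(onz(S,x['pixel'],z).round(1).tolist(),round(x['score'],2)) for x in r])
```

```text
[501.1 310.7 329.6] [[-0.307, -0.952, -0.001], [-0.952, 0.307, -0.001], [0.001, 0.001, -1.0]]
chute_grip [([277.4, 177.3], [502.4, 313.3, 73.0], 0.83)]
chute_spout [([201.0, 168.4], [599.4, 282.9, 0.0], 0.8)]
nut0_mid [([334.1, 169.2], [433.0, 334.7, 18.0], 0.67)]
cover_grip [([605.5, -0.4, 159.5], 0.72)]
bin_mouth [([525.1, 16.9, 134.0], 0.94)]
```

View pics/w2.png

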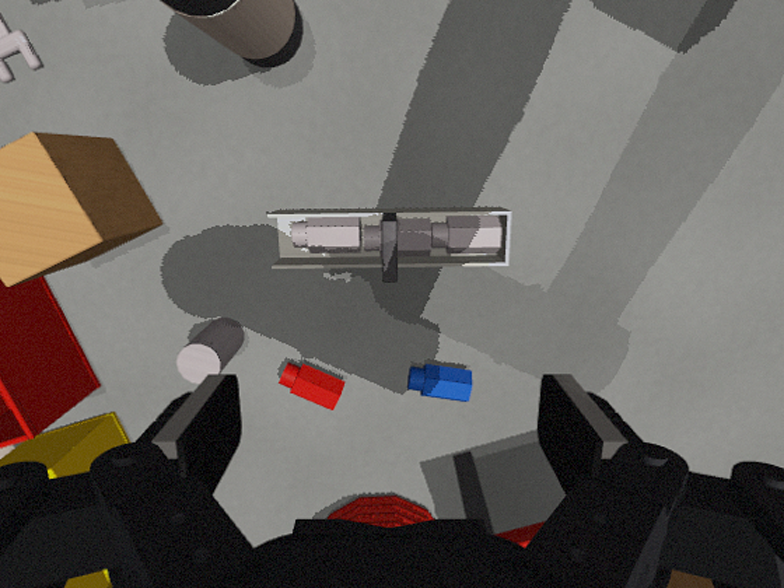

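Wrist view: the chute runs nearly along image x, with the spout at left (270,240), the closed end at (510,238) and the grip plate at (390,247). All three nuts are inside.

Run:
```python
from h import *
st=arm.read_state();w=imaging.get_image('wrist');E=wext(w,st)
L={}
for n,p,z in [('s-y',(267,213),39),('c-y',(511,210),39),('s+y',(273,266),39),('c+y',(510,265),39),('plate top -y l',(383,213),98),('plate top -y r',(397,213),98),('pt+y l',(382,281),98),('pt+y r',(397,281),98)]:
    L[n]=onz(w,np.array(p)/1.4,z,E); print(n,L[n].round(1))
for a,b in(('s-y','c-y'),('s+y','c+y')):
    d=L[a]-L[b];print(np.degrees(np.arctan2(d[1],d[0])),np.linalg.norm(d))
print(sum(list(L.values())[:4])/4, sum(list(L.values())[4:])/4)
go([502,313,61],Rt(-17))
```

```text
s-y [595.7 256.3  39. ]
c-y [395.1 319.   39. ]
s+y [608.1 301.3  39. ]
c+y [407.8 365.6  39. ]
plate top -y l [498.  281.6  98. ]
plate top -y r [488.1 284.8  98. ]
pt+y l [515.1 330.9  98. ]
pt+y r [504.  334.5  98. ]
-17.34107347609898 210.2299871102969
-17.78936144054287 210.32024216445984
[501.67346824 310.55138893  39.        ] [501.30514589 307.91818729  98.        ]
t 7.65 at [502.1 309.4 330.3] ->lin [-3.4, 1.2, 269.3] rot [-0.0, 0.0, -0.019]
```

arm_command([
  {"grip":1,"linear":[-0.5,0.5,60],"rot":[0,0,-0.01]},
  {"grip":1,"linear":[-0.5,0.5,120],"rot":[0,0,-0.01]},
  {"grip":1,"linear":[-0.5,0.5,180],"rot":[0,0,-0.01]},
  {"grip":1,"linear":[-0.5,0.5,230],"rot":[0,0,-0.01]},
  {"grip":1,"linear":[-0.5,0.5,258],"rot":[0,0,-0.01]},
  {"grip":0.8,"linear":[-0.5,0.5,271],"rot":[0,0,-0.01]},
  {"grip":0.4,"linear":[-0.5,0.5,271],"rot":[0,0,-0.01]},
  {"grip":0,"linear":[-0.5,0.5,271],"rot":[0,0,-0.01]},
  {"grip":0,"linear":[-0.5,0.5,271],"rot":[0,0,-0.01]},
  {"grip":0,"linear":[-0.5,0.5,271],"rot":[0,0,-0.01]},
])

```text
clock: 8.9
position: [501.9, 311.6, 60.8]
ee_rot: [-0.592, 0.806, 0.0, 0.001]
contact_force: [-1.2, 0.9, 5.8]
gripper_width: 11.3
grasp_force: 59.7
```

arm_command([
  {"grip":0,"linear":[0,0,0],"rot":[0,0,0]},
  {"grip":0,"linear":[0,0,0],"rot":[0,0,0]},
])

```text
clock: 9.15
position: [501.9, 311.5, 60.7]
ee_rot: [-0.592, 0.806, 0.0, 0.001]
contact_force: [-2.4, -0.1, 6.4]
gripper_width: 11.3
grasp_force: 59.9
```

Run:
```python
from h import *
s=arm.read_state();print(s['position'].round(1),s['gripper_width'],s['contact_force'].round(1))
go([380,250,300],Rt(-12))
go([400,27,300],Rt(-7.3))
```

```text
[501.9 311.5  60.7] 11.301616661229058 [-2.4 -0.1  6.4]
t 9.15 at [501.9 311.5  60.7] ->lin [94.6, 97.7, -239.6] rot [-0.001, 0.002, -0.094]
t 9.15 at [501.9 311.5  60.7] ->lin [301.5, 11.9, -239.9] rot [-0.001, 0.002, -0.176]
```

```bash
cat > pour.py <<'E'
from h import *
B=np.array([580,3,0.]);by=-7.3
def tcp(th,sx,z,off=60.7,ahead=105,yo=0):
    sp=B+R.from_euler('z',by,degrees=True).apply([sx,yo,z])
    c=R.from_euler('z',by,degrees=True)*R.from_euler('y',th,degrees=True)
    return sp-c.apply([ahead,0,-off])
E
python3 - <<'E'
from pour import *
go([480,300,310],Rt(-14,-5)); p=tcp(-5,-80,245);print(p.round());go(p,Rt(by,-5))
p=tcp(-5,-78,170);print(p.round());go(p,Rt(by,-5))
E
```

```text
t 9.15 at [501.9 311.5  60.7] ->lin [17.0, 17.2, -249.3] rot [0.086, -0.001, -0.059]
[392.  27. 296.]
t 9.15 at [501.9 311.5  60.7] ->lin [303.9, 20.0, -236.2] rot [0.086, -0.006, -0.176]
[394.  27. 221.]
t 9.15 at [501.9 311.5  60.7] ->lin [303.7, 18.1, -161.2] rot [0.086, -0.006, -0.176]
```

arm_command([
  {"grip":0,"linear":[0,0,-10],"rot":[0.02,0,0]},
  {"grip":0,"linear":[0,0,-30],"rot":[0.05,0,0]},
  {"grip":0,"linear":[0,0,-62],"rot":[0.086,0,0]},
  {"grip":0,"linear":[0,0,-100],"rot":[0.086,0,0]},
  {"grip":0,"linear":[2,2,-142],"rot":[0.086,0,-0.01]},
  {"grip":0,"linear":[8,5,-185],"rot":[0.086,0,-0.02]},
  {"grip":0,"linear":[18,8,-220],"rot":[0.086,0,-0.03]},
  {"grip":0,"linear":[35,11,-242],"rot":[0.086,0,-0.04]},
  {"grip":0,"linear":[60,14,-254],"rot":[0.086,0,-0.06]},
  {"grip":0,"linear":[92,16,-256],"rot":[0.086,0,-0.08]},
])

```text
clock: 10.4
position: [457.3, 226.9, 314.2]
ee_rot: [-0.623, 0.781, -0.034, 0.024]
contact_force: [-0.1, -0.5, -6.7]
gripper_width: 11.1
grasp_force: 58.9
```

Run:
```python
from pour import *
s=arm.read_state();print(s['gripper_width'],s['contact_force'].round(1))
p=tcp(-5,-80,255);go(p,Rt(by,-5))
```

```text
11.093681810622762 [-0.1 -0.5 -6.7]
t 10.4 at [457.3 226.9 314.2] ->lin [209.3, 20.4, 7.2] rot [0.003, -0.013, -0.095]
```

arm_command([
  {"grip":0,"linear":[35,4,0],"rot":[0,0,-0.015]},
  {"grip":0,"linear":[73,8,0],"rot":[0,-0.005,-0.035]},
  {"grip":0,"linear":[112,11,0],"rot":[0,-0.007,-0.055]},
  {"grip":0,"linear":[150,15,3],"rot":[0,-0.01,-0.07]},
  {"grip":0,"linear":[182,18,5],"rot":[0,-0.012,-0.085]},
  {"grip":0,"linear":[202,20,7],"rot":[0,-0.013,-0.095]},
  {"grip":0,"linear":[209,20.5,7],"rot":[0,-0.013,-0.095]},
  {"grip":0,"linear":[209,20.5,7],"rot":[0,-0.013,-0.095]},
])

```text
clock: 11.4
position: [392.3, 28.3, 306.6]
ee_rot: [-0.659, 0.751, -0.031, 0.028]
contact_force: [-0.4, 1.1, -6.8]
gripper_width: 11.5
grasp_force: 58.9
```

Run:
```python
from pour import *
S=imaging.get_image('scene')
save(S,'s2.png',(150,120,350,270),3)
p=tcp(-5,-78,165);go(p,Rt(by,-5)); p=tcp(8,-78,148);go(p,Rt(by,8))
for q in('chute_spout','bin_mouth'):
    print(q,[(np.round(x['pixel'],1),round(x['score'],2)) for x in models.tip_of(S,q)[:2]])
s=arm.read_state();M=R.from_quat(s['ee_rot']);sp=s['position']+M.apply([0,-105,60.7]);print(sp,proj(S,sp),s['joints'].round(2))
```

```text
t 11.45 at [392.7  28.7 306.8] ->lin [1.8, 6.6, 90.2] rot [0.002, 0.001, -0.001]
t 11.45 at [392.7  28.7 306.8] ->lin [1.8, -8.3, 85.1] rot [-0.225, 0.001, -0.001]
chute_spout [(array([256.2, 163.6]), 0.79)]
bin_mouth [(array([265.1, 206.6]), 0.84), (array([296.5, 204.8]), 0.25)]
[501.9176284   15.13125514 255.41810959] [258.78867233 163.46819144] [ 0.53 -0.13 -0.43  0.06 -1.2  -0.68]
```

View pics/s2.png

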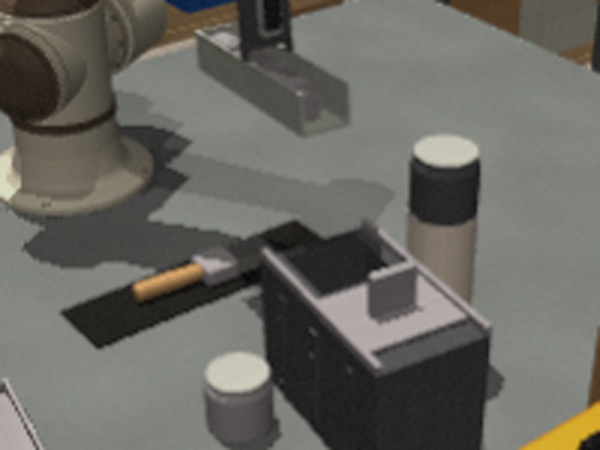

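The mouth is open with the cover back, and the nuts are still in the chute hovering over the bin at (275,80). Lowering.

arm_command([
  {"grip":0,"linear":[0.5,2,20],"rot":[0,0,0]},
  {"grip":0,"linear":[1,4,50],"rot":[0,0,0]},
  {"grip":0,"linear":[2,6,75],"rot":[0,0,0]},
  {"grip":0,"linear":[2,6.5,88],"rot":[0,0,0]},
  {"grip":0,"linear":[2,6.5,90],"rot":[0,0,0]},
])

```text
clock: 12.18
position: [394.0, 26.7, 216.5]
ee_rot: [-0.66, 0.75, -0.032, 0.028]
contact_force: [-0.3, 0.4, -6.1]
gripper_width: 11.2
grasp_force: 59.0
```

Run:
```python
from pour import *
for t,sx,z in [(2,-78,156),(9,-78,150),(15,-77,147),(20,-76,145),(24,-76,145),(28,-76,145),(33,-76,145),(38,-76,145),(43,-75,145)]:
    go(tcp(t,sx,z),Rt(by,t))
```

```text
t 12.18 at [394.   26.7 216.5] ->lin [-0.2, -7.0, -3.2] rot [-0.12, 0.0, -0.0]
t 12.18 at [394.   26.7 216.5] ->lin [-0.2, -16.1, -8.5] rot [-0.242, 0.0, -0.0]
t 12.18 at [394.   26.7 216.5] ->lin [-0.2, -26.1, -14.1] rot [-0.347, 0.0, -0.0]
t 12.18 at [394.   26.7 216.5] ->lin [-0.2, -35.3, -18.5] rot [-0.434, 0.0, -0.0]
t 12.18 at [394.   26.7 216.5] ->lin [-0.2, -42.4, -23.1] rot [-0.504, 0.0, -0.0]
t 12.18 at [394.   26.7 216.5] ->lin [-0.2, -49.8, -27.2] rot [-0.574, 0.0, -0.0]
t 12.18 at [394.   26.7 216.5] ->lin [-0.2, -59.4, -31.6] rot [-0.661, 0.0, -0.0]
t 12.18 at [394.   26.7 216.5] ->lin [-0.2, -69.4, -35.2] rot [-0.748, 0.0, -0.0]
t 12.18 at [394.   26.7 216.5] ->lin [-0.2, -80.6, -37.8] rot [-0.835, 0.0, -0.0]
```

arm_command([
  {"grip":0,"linear":[0,-7,-3],"rot":[-0.12,0,0]},
  {"grip":0,"linear":[0,-16,-8.5],"rot":[-0.242,0,0]},
  {"grip":0,"linear":[0,-26,-14],"rot":[-0.347,0,0]},
  {"grip":0,"linear":[0,-35.5,-18.5],"rot":[-0.434,0,0]},
  {"grip":0,"linear":[0,-42.5,-23],"rot":[-0.504,0,0]},
  {"grip":0,"linear":[0,-50,-27],"rot":[-0.574,0,0]},
  {"grip":0,"linear":[0,-59.5,-31.5],"rot":[-0.661,0,0]},
  {"grip":0,"linear":[0,-69.5,-35],"rot":[-0.748,0,0]},
  {"grip":0,"linear":[0,-69.5,-35],"rot":[-0.748,0,0]},
  {"grip":0,"linear":[0,-69.5,-35],"rot":[-0.748,0,0]},
])

```text
clock: 13.42
position: [460.3, 18.1, 258.0]
ee_rot: [-0.625, 0.71, 0.243, -0.213]
contact_force: [-1.3, 0.5, -5.4]
gripper_width: 11.2
grasp_force: 60.2
```

Run:
```python
from pour import *
s=arm.read_state();print(s['contact_force'].round(2),s['gripper_width'],s['position'])
S=imaging.get_image('scene'); save(S,'s3.png',(150,120,350,270),3)
for q in ('nut0_mid','chute_spout'): print(q,[(np.round(x['pixel']).tolist(),round(x['score'],2)) for x in models.tip_of(S,q)[:4]])
M=R.from_quat(s['ee_rot']);sp=s['position']+M.apply([0,-105,60.7]);print(sp,proj(S,sp))
```

```text
[-1.26  0.54 -5.38] 11.225984561009799 [460.30465386  18.08490442 258.00615536]
nut0_mid [([244.0, 166.0], 0.69)]
chute_spout [([257.0, 201.0], 0.93), ([175.0, 349.0], 0.34)]
[505.8798066   12.41918297 145.75511949] [259.11725949 200.56697237]
```

View pics/s3.png

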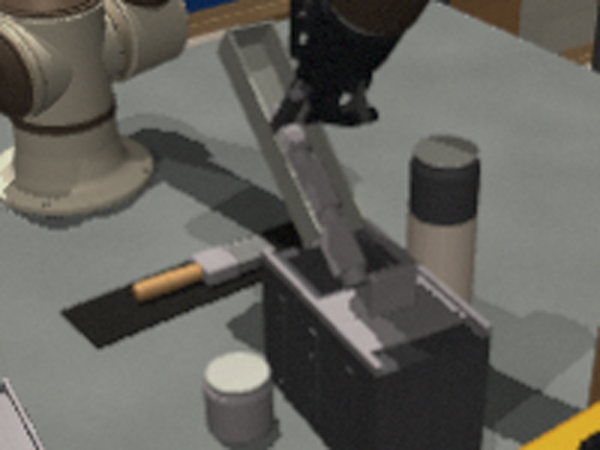

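One nut is in the bin, one is leaving the spout at (345,265) and one is still sliding at (310,170). Letting time run.

arm_command([
  {"grip":0,"linear":[0,0,0],"rot":[0,0,0]},
  {"grip":0,"linear":[0,0,0],"rot":[0,0,0]},
  {"grip":0,"linear":[0,0,0],"rot":[0,0,0]},
  {"grip":0,"linear":[0,0,0],"rot":[0,0,0]},
  {"grip":0,"linear":[0,0,0],"rot":[0,0,0]},
  {"grip":0,"linear":[0,0,0],"rot":[0,0,0]},
])

```text
clock: 14.32
position: [459.5, 17.9, 257.7]
ee_rot: [-0.625, 0.71, 0.245, -0.214]
contact_force: [-1.6, -0.2, -4.1]
gripper_width: 11.5
grasp_force: 60.2
```

Run:
```python
from pour import *
s=arm.read_state();print(s['contact_force'].round(2),s['gripper_width'],s['position'])
S=imaging.get_image('scene'); save(S,'s4.png',(150,120,350,270),3)
for q in ('nut0_mid','chute_spout'): print(q,[(np.round(x['pixel']).tolist(),round(x['score'],2)) for x in models.tip_of(S,q)[:4]])
```

```text
[-1.58 -0.23 -4.14] 11.519842754359843 [459.46149483  17.86766892 257.7439558 ]
nut0_mid [([246.0, 164.0], 0.42)]
chute_spout [([265.0, 205.0], 0.74), ([254.0, 200.0], 0.62)]
```

View pics/s4.png

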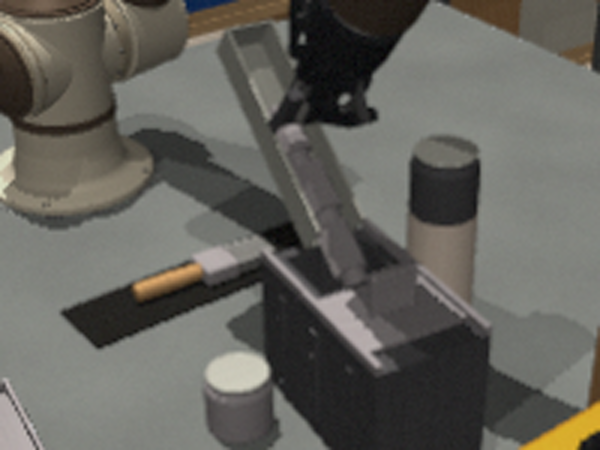

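The second nut is stuck with its nose in the mouth, and the third is resting behind it. I'll draw the spout back a little and steepen the tilt, with a small jiggle.

Run:
```python
from pour import *
for t,sx,z in [(42,-80,147),(47,-84,150),(52,-84,150),(47,-78,150),(52,-86,154)]:
    go(tcp(t,sx,z),Rt(by,t))
print(arm.read_state()['joints'].round(2))
```

```text
t 14.47 at [459.5  17.9 257.7] ->lin [-0.5, -0.3, -6.1] rot [-0.071, 0.002, 0.0]
t 14.47 at [459.5  17.9 257.7] ->lin [-0.6, -1.6, -14.5] rot [-0.158, 0.002, 0.0]
t 14.47 at [459.5  17.9 257.7] ->lin [-0.6, -8.6, -22.4] rot [-0.245, 0.002, 0.0]
t 14.47 at [459.5  17.9 257.7] ->lin [-0.6, -6.3, -18.2] rot [-0.158, 0.002, 0.0]
t 14.47 at [459.5  17.9 257.7] ->lin [-0.6, -4.6, -24.4] rot [-0.245, 0.002, 0.0]
[ 0.24  0.44  0.08 -0.23 -1.84 -0.35]
```

arm_command([
  {"grip":0,"linear":[0,0,-6],"rot":[-0.071,0,0]},
  {"grip":0,"linear":[0,-1.5,-14.5],"rot":[-0.158,0,0]},
  {"grip":0,"linear":[0,-8.5,-22.5],"rot":[-0.245,0,0]},
  {"grip":0,"linear":[0,-8.5,-22.5],"rot":[-0.245,0,0]},
  {"grip":0,"linear":[0,-8.5,-22.5],"rot":[-0.245,0,0]},
  {"grip":0,"linear":[0,-4.5,-24.5],"rot":[-0.245,0,0]},
  {"grip":0,"linear":[0,-8.5,-22.5],"rot":[-0.245,0,0]},
  {"grip":0,"linear":[0,-8.5,-22.5],"rot":[-0.245,0,0]},
])

```text
clock: 15.48
position: [479.7, 15.4, 270.4]
ee_rot: [-0.594, 0.675, 0.329, -0.289]
contact_force: [0.6, 0.1, -3.4]
gripper_width: 11.4
grasp_force: 60.6
```

Run:
```python
from pour import *
s=arm.read_state();print(s['contact_force'].round(2),s['gripper_width'],s['position'])
S=imaging.get_image('scene');D=imaging.get_image('side'); w=imaging.get_image('wrist')
for n,im in (('S',S),('D',D),('w',w)):
  for q in ('nut0_mid','chute_spout'): print(n,q,[(np.round(x['pixel']).tolist(),round(x['score'],2)) for x in models.tip_of(im,q)[:4]])
a=S['frame'][140:240,210:310];b=D['frame'][130:260,240:370];c=w['frame']
def f(x,h=400): return cv2.resize(x,None,fx=h/x.shape[0],fy=h/x.shape[0],interpolation=cv2.INTER_CUBIC)
cv2.imwrite('pics/m1.png',cv2.cvtColor(np.hstack([f(a),f(b)]),cv2.COLOR_RGB2BGR))
```

```text
[ 0.57  0.1  -3.36] 11.365350556018674 [479.70975696  15.36022288 270.411541  ]
S nut0_mid []
S chute_spout [([258.0, 196.0], 0.79), ([258.0, 157.0], 0.3)]
D nut0_mid [([323.0, 203.0], 0.35)]
D chute_spout [([320.0, 199.0], 0.75)]
w nut0_mid []
w chute_spout [([102.0, 233.0], 0.87)]
```

View pics/m1.png

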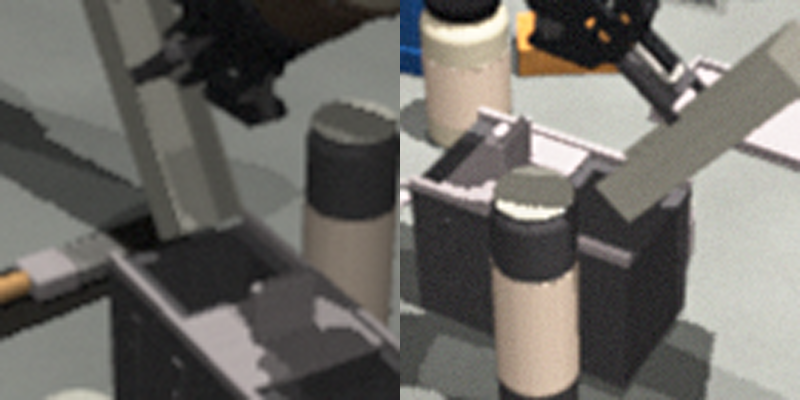

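Run:
```python
from pour import *
S=imaging.get_image('scene')
b=R.from_euler('z',by,degrees=True)
for y in(-22,22): print(proj(S,b.apply([34,y,179.5])+B).round(1))
go([460,17,330],Rt(by,15)); go([450,-80,330],Rt(by,0)); go([463,-316,250],Rt(-9,0))
```

```text
[273.6 211.6]
[288.5 206.7]
t 15.97 at [479.9  15.3 270.2] ->lin [0.7, 59.4, -21.1] rot [0.645, 0.002, -0.0]
t 15.97 at [479.9  15.3 270.2] ->lin [98.2, 57.9, -23.2] rot [0.907, 0.002, -0.0]
t 15.97 at [479.9  15.3 270.2] ->lin [330.7, -31.4, -8.0] rot [0.907, -0.012, 0.027]
```

arm_command([
  {"grip":0,"linear":[0,20,-16],"rot":[0,0,0]},
  {"grip":0,"linear":[0,47,-37],"rot":[0.1,0,0]},
  {"grip":0,"linear":[0,55,-33],"rot":[0.28,0,0]},
  {"grip":0,"linear":[10,59,-27],"rot":[0.46,0,0]},
  {"grip":0,"linear":[50,59,-23],"rot":[0.64,0,0]},
  {"grip":0,"linear":[98,58,-23],"rot":[0.82,0,0]},
  {"grip":0,"linear":[150,38,-20],"rot":[0.907,0,0]},
  {"grip":0,"linear":[205,16,-16],"rot":[0.907,-0.005,0.01]},
  {"grip":0,"linear":[260,-5,-12],"rot":[0.907,-0.01,0.02]},
  {"grip":0,"linear":[305,-22,-9],"rot":[0.907,-0.012,0.027]},
])

```text
clock: 17.23
position: [459.4, -291.2, 256.9]
ee_rot: [-0.649, 0.761, 0.002, -0.001]
contact_force: [0.5, 0.6, -3.4]
gripper_width: 11.3
grasp_force: 60.5
```

Run:
```python
from pour import *
s=arm.read_state();w=imaging.get_image('wrist');E=wext(w,s)
print(s['contact_force'].round(1),s['joints'].round(2))
for n,im,e in(('w',w,E),('s',imaging.get_image('scene'),None),('d',imaging.get_image('side'),None)):
    print(n,[(onz(im,x['pixel'],2,e).round(1).tolist(),np.round(x['pixel']),round(x['score'],2)) for x in models.tip_of(im,'tray')[:2]])
b=R.from_euler('z',-9,degrees=True)
print([proj(w,b.apply(l)+[463,-316,0],E).round().tolist() for l in [(-125,-53,16),(125,-53,16),(-125,53,16),(125,53,16)]])
save(w,'w3.png',None,1.4)
go([463,-316,110],Rt(-9));go([463,-316,67],Rt(-9))
```

```text
[ 0.5  0.6 -3.4] [-0.27  0.23 -0.15 -0.   -1.2   0.11]
w [([464.5, -317.9, 2.0], array([269., 152.]), 0.63), ([484.5, -155.3, 2.0], array([274., 286.]), 0.41)]
s [([460.3, -318.6, 2.0], array([146., 283.]), 0.82), ([348.2, 160.8, 2.0], array([266., 203.]), 0.56)]
d [([465.4, -315.4, 2.0], array([363., 172.]), 0.62)]
[[391.0, 102.0], [148.0, 102.0], [383.0, 202.0], [157.0, 203.0]]
t 17.52 at [ 460.8 -289.2  258.2] ->lin [26.2, -6.5, 148.2] rot [0.001, 0.001, 0.001]
t 17.52 at [ 460.8 -289.2  258.2] ->lin [26.3, -6.5, 191.2] rot [0.001, 0.001, 0.001]
```

View pics/w3.png

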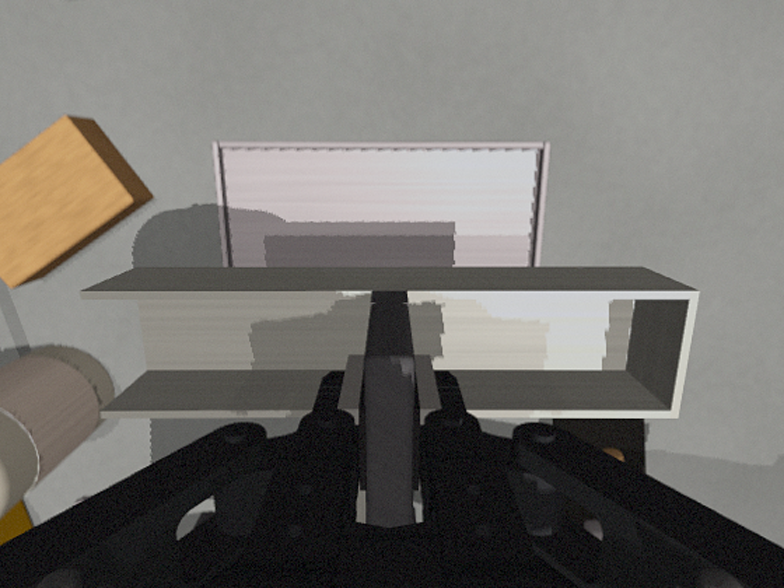

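The empty chute is lined up over the tray; the tray's far edge is at (215,143)–(549,143), within 3 mm of prediction. Lowering.

arm_command([
  {"grip":0,"linear":[13,-3,40],"rot":[0,0,0]},
  {"grip":0,"linear":[26,-5,95],"rot":[0,0,0]},
  {"grip":0,"linear":[26,-5,140],"rot":[0,0,0]},
  {"grip":0,"linear":[26,-5,170],"rot":[0,0,0]},
  {"grip":0,"linear":[26,-5,184],"rot":[0,0,0]},
  {"grip":0,"linear":[26,-5,189],"rot":[0,0,0]},
  {"grip":0,"linear":[26,-5,191],"rot":[0,0,0]},
  {"grip":0,"linear":[26,-5,191],"rot":[0,0,0]},
])

```text
clock: 18.52
position: [462.9, -316.4, 68.2]
ee_rot: [-0.65, 0.76, -0.001, 0.001]
contact_force: [0.0, -1.1, -3.7]
gripper_width: 11.3
grasp_force: 60.4
```

arm_command([
  {"grip":0,"linear":[0,0,1],"rot":[0,0,0]},
  {"grip":0,"linear":[0,0,2],"rot":[0,0,0]},
  {"grip":0,"linear":[0,0,2],"rot":[0,0,0]},
])

```text
clock: 18.9
position: [462.5, -316.6, 66.0]
ee_rot: [-0.65, 0.76, -0.0, 0.0]
contact_force: [-1.4, 0.5, 2.0]
gripper_width: 11.2
grasp_force: 61.2
```

Contact. Releasing and lifting.

arm_command([
  {"grip":0.3,"linear":[0,0,0],"rot":[0,0,0]},
  {"grip":0.7,"linear":[0,0,0],"rot":[0,0,0]},
  {"grip":0.8,"linear":[0,0,0],"rot":[0,0,0]},
  {"grip":0.8,"linear":[0,0,-15],"rot":[0,0,0]},
  {"grip":0.8,"linear":[0,0,-50],"rot":[0,0,0]},
  {"grip":0.8,"linear":[0,0,-110],"rot":[0,0,0]},
  {"grip":0.8,"linear":[0,0,-170],"rot":[0,0,0]},
  {"grip":0.8,"linear":[0,0,-230],"rot":[0,0,0]},
  {"grip":0.8,"linear":[0,0,-250],"rot":[0,0,0]},
])

```text
clock: 20.02
position: [463.2, -317.1, 321.5]
ee_rot: [-0.65, 0.76, -0.004, 0.002]
contact_force: [0.1, 0.1, -1.3]
gripper_width: 68.3
grasp_force: 0.0
```

Run:
```python
from pour import *
s=arm.read_state();w=imaging.get_image('wrist');E=wext(w,s)
for q,z in(('chute_grip',78),('chute_spout',5),('tray',2)): print(q,[(onz(w,x['pixel'],z,E).round(1).tolist(),round(x['score'],2)) for x in models.tip_of(w,q)[:2]])
# cover closing: tab local x now ~34
b=R.from_euler('z',by,degrees=True)
go(b.apply([33,0,300])+B,Rt(by)); go(b.apply([33,0,148])+B,Rt(by))
```

```text
chute_grip [([462.3, -318.8, 78.0], 0.73)]
chute_spout [([565.4, -328.4, 5.0], 0.61)]
tray []
t 20.23 at [ 461.7 -316.   314.9] ->lin [-334.5, -99.9, 15.2] rot [0.0, 0.001, -0.03]
t 20.23 at [ 461.7 -316.   314.9] ->lin [-334.3, -100.0, 167.2] rot [0.0, 0.001, -0.03]
```

arm_command([
  {"grip":1,"linear":[-55,-16,0],"rot":[0,0,0]},
  {"grip":1,"linear":[-110,-33,0],"rot":[0,0,-0.01]},
  {"grip":1,"linear":[-165,-50,5],"rot":[0,0,-0.02]},
  {"grip":1,"linear":[-220,-66,10],"rot":[0,0,-0.03]},
  {"grip":1,"linear":[-275,-82,15],"rot":[0,0,-0.03]},
  {"grip":1,"linear":[-320,-96,20],"rot":[0,0,-0.03]},
  {"grip":1,"linear":[-333,-100,40],"rot":[0,0,-0.03]},
  {"grip":1,"linear":[-333,-100,80],"rot":[0,0,-0.03]},
  {"grip":1,"linear":[-333,-100,80],"rot":[0,0,-0.03]},
])

```text
clock: 21.35
position: [610.1, -3.1, 229.8]
ee_rot: [-0.661, 0.75, 0.003, -0.005]
contact_force: [0.2, 0.4, -0.2]
gripper_width: 85.3
grasp_force: 0.0
```

Run:
```python
from pour import *
s=arm.read_state()
S=imaging.get_image('scene')
for q,z in(('cover_grip',159.5),('nut0_mid',120)): print(q,[(onz(S,x['pixel'],z).round(1).tolist(),round(x['score'],2)) for x in models.tip_of(S,q)[:3]])
go([613,-4,148.5],Rt(by))
```

```text
cover_grip [([606.7, -8.9, 159.5], 0.97), ([711.2, -383.4, 159.5], 0.61)]
nut0_mid []
t 21.5 at [613.6  -3.4 236.2] ->lin [0.7, 0.6, 87.7] rot [-0.001, -0.0, 0.001]
```

arm_command([
  {"grip":1,"linear":[0.5,0.5,45],"rot":[0,0,0]},
  {"grip":1,"linear":[0.5,0.5,78],"rot":[0,0,0]},
  {"grip":1,"linear":[0.5,0.5,87],"rot":[0,0,0]},
  {"grip":0.4,"linear":[0.5,0.5,87],"rot":[0,0,0]},
  {"grip":0,"linear":[0.5,0.5,87],"rot":[0,0,0]},
  {"grip":0,"linear":[0.5,0.5,87],"rot":[0,0,0]},
  {"grip":0,"linear":[0.5,0.5,87],"rot":[0,0,0]},
  {"grip":0,"linear":[0.5,0.5,87],"rot":[0,0,0]},
])

```text
clock: 22.5
position: [612.9, -3.4, 149.1]
ee_rot: [-0.661, 0.751, -0.0, 0.001]
contact_force: [-0.2, 0.2, 2.7]
gripper_width: 9.3
grasp_force: 59.6
```

arm_command([
  {"grip":0,"linear":[0,15,0],"rot":[0,0,0]},
  {"grip":0,"linear":[0,33,0],"rot":[0,0,0]},
  {"grip":0,"linear":[0,51,0],"rot":[0,0,0]},
  {"grip":0,"linear":[0,69,0],"rot":[0,0,0]},
  {"grip":0,"linear":[0,80,0],"rot":[0,0,0]},
  {"grip":0,"linear":[0,85,0],"rot":[0,0,0]},
  {"grip":0,"linear":[0,87,0],"rot":[0,0,0]},
  {"grip":0,"linear":[0,87,0],"rot":[0,0,0]},
])

```text
clock: 23.5
position: [527.2, 8.4, 149.0]
ee_rot: [-0.661, 0.75, -0.0, 0.001]
contact_force: [0.2, 6.4, 5.4]
gripper_width: 9.0
grasp_force: 60.2
```

arm_command([
  {"grip":0,"linear":[0,1,0],"rot":[0,0,0]},
  {"grip":0,"linear":[0,2,0],"rot":[0,0,0]},
  {"grip":0,"linear":[0,2,0],"rot":[0,0,0]},
])

```text
clock: 23.88
position: [526.9, 8.4, 149.0]
ee_rot: [-0.661, 0.75, -0.001, 0.002]
contact_force: [5.7, 3.4, 2.8]
gripper_width: 9.1
grasp_force: 59.6
```

arm_command([
  {"grip":0,"linear":[0,1,0],"rot":[0,0,0]},
  {"grip":0,"linear":[0,2,0],"rot":[0,0,0]},
  {"grip":0,"linear":[0,2,0],"rot":[0,0,0]},
])

```text
clock: 24.25
position: [526.9, 8.5, 149.1]
ee_rot: [-0.661, 0.75, -0.003, 0.004]
contact_force: [10.7, 0.2, -1.7]
gripper_width: 9.1
grasp_force: 59.2
```

arm_command([
  {"grip":0,"linear":[0,-3.5,0],"rot":[0,0,0]},
  {"grip":0,"linear":[0,-3.5,0],"rot":[0,0,0]},
  {"grip":0.5,"linear":[0,-3.5,0],"rot":[0,0,0]},
  {"grip":1,"linear":[0,-3.5,0],"rot":[0,0,0]},
  {"grip":1,"linear":[0,-3.5,0],"rot":[0,0,0]},
  {"grip":1,"linear":[0,-3.5,-50],"rot":[0,0,0]},
  {"grip":1,"linear":[0,-3.5,-110],"rot":[0,0,0]},
  {"grip":1,"linear":[0,-3.5,-165],"rot":[0,0,0]},
  {"grip":1,"linear":[0,-3.5,-181],"rot":[0,0,0]},
  {"grip":1,"linear":[0,-3.5,-181],"rot":[0,0,0]},
])

```text
clock: 25.5
position: [525.8, 7.5, 330.3]
ee_rot: [-0.661, 0.751, -0.0, 0.001]
contact_force: [0.0, -0.5, -1.8]
gripper_width: 85.5
grasp_force: 0.0
```

Run:
```python
from pour import *
s=arm.read_state();w=imaging.get_image('wrist');E=wext(w,s);print(s['position'])
b=R.from_euler('z',by,degrees=True)
for q,z in(('cover_grip',159.5),('bin_mouth',134),('nut0_mid',140)): print(q,[((b.inv().apply(onz(w,x['pixel'],z,E)-B)).round(1).tolist(),round(x['score'],2)) for x in models.tip_of(w,q)[:3]])
# intensity profile along bin x on the cover strips (y=+-32) at plate height: edges of cover
g=cv2.cvtColor(w['frame'],cv2.COLOR_RGB2GRAY).astype(np.float32)
xs=np.arange(-115,20,1.0)
for y0 in(-40,-30,32,40):
    z=139.5
    P=np.array([proj(w,b.apply([x,y0,z])+B,E) for x in xs],np.float32)
    v=cv2.remap(g,P[:,0].reshape(1,-1),P[:,1].reshape(1,-1),cv2.INTER_LINEAR)[0]
    d=np.diff(v);k=np.argsort(-abs(d))[:5];print(y0,[(xs[i],round(float(d[i]))) for i in k])
save(w,'w4.png',None,1.4)
```

```text
[525.78098128   7.5019927  330.27137538]
cover_grip [([-52.6, -0.8, 159.5], 0.84)]
bin_mouth [([-52.5, -4.7, 134.0], 0.68)]
nut0_mid []
-40 [(np.float64(-11.0), -55), (np.float64(-96.0), 40), (np.float64(-95.0), 37), (np.float64(-12.0), -33), (np.float64(-99.0), -21)]
-30 [(np.float64(-11.0), -52), (np.float64(-95.0), 44), (np.float64(-96.0), 35), (np.float64(-12.0), -34), (np.float64(13.0), -22)]
32 [(np.float64(-11.0), -110), (np.float64(-95.0), 47), (np.float64(-9.0), 29), (np.float64(-94.0), 23), (np.float64(-99.0), 20)]
40 [(np.float64(-11.0), -52), (np.float64(14.0), -49), (np.float64(-95.0), 39), (np.float64(-94.0), 31), (np.float64(-10.0), -28)]
```

Run:
```python
from pour import *
S=imaging.get_image('scene');D=imaging.get_image('side')
for q,z in(('chute_grip',78),('tin_mid',30),('spray_mid',112),('nut0_mid',15)): print(q,[[(onz(i,x['pixel'],z).round().tolist(),round(x['score'],2)) for x in models.tip_of(i,q)[:3]] for i in(S,D)])
print(job.job_done())
```

```text
chute_grip [[([467.0, -315.0, 78.0], 0.78)], [([470.0, -321.0, 78.0], 0.7)]]
tin_mid [[([509.0, -102.0, 30.0], 0.76)], [([525.0, -110.0, 30.0], 0.35)]]
spray_mid [[], [([546.0, 117.0, 112.0], 0.75)]]
nut0_mid [[], []]
the job is handed in; nothing more can be done
None
```

I handed the job in at about 26 s: all three nuts went into the bin (the second stuck briefly in the mouth and was jiggled free), the empty chute lies flat in the tray, and the cover was pushed shut against its stop.

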